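Clear the tipped vial and hold open the loose anchor bolt's cap

ROBOT

A 6-joint arm with a two-finger parallel gripper is mounted at the origin on the work surface. World frame = base frame: x ahead of the robot, y to its left, z up, the work surface at z = 0. Lengths are in mm, angles in rad, forces in N, time in s.
With the tool pointing down it reaches from about 325 to 875 mm from the base axis. Payload 4.4 kg.
Tool frame: the origin (TCP) lies on the centre line of the jaws, within the pads' length; the fingertips stand ahead of it and the grasp point (between the pads) lies 6 mm ahead of it (ctrl.tcp_to_tips is the z of the fingertips in the tool frame, in mm); z points along the fingers, y is the direction in which the jaws open and shut (so a half turn about z gives the same grasp; the last joint's range is limited). The gripper opens to 85 mm and grips with 20 to 120 N. Pads are 22 mm wide; open, the fingers measure 114 mm over their backs; the gripper's body (76 mm by 85 mm) begins 54 mm behind the grasp point. The pads swing forward as they close: fully open they stand 13 mm farther back than shut.
Start: joints at [-1.296, 0.207, 1.542, -0, 1.393, -0.15], TCP at [237.492, -523.665, 256.282] pointing down, gripper open.
Joint ranges: [-2.73, 2.73], [-0.86, 2.22], [0.23, 2.46], [-1.11, 4.25], [0.08, 2.63], [-2.82, 2.82]. Speed limits (rad/s): [2.79, 2.79, 3.14, 3.14, 3.14, 3.14].

INTERFACE

Orientations are given as a 3x3 rotation matrix whose columns are the frame's x, y, z axes.
In Python, from plant import ctrl, sensors, optics gives the robot as it stands. Calls block until the motion is done:
- ctrl.move_ptp(position, orientation): joint-space move of the TCP to a pose.
- ctrl.move_l(position, rot=None, vel=150, threshold=None): straight line of the TCP; rot=None keeps the orientation; vel is the mean speed in mm/s. With threshold (N) it stops when the force on the tool has changed by that much, and returns True; else False.
- ctrl.set_joints(angles): joint-space move.
- ctrl.gripper_to(opening, force=None): finger opening in mm; force is the grip in N (None keeps the last); returns when the fingers have stopped.
- ctrl.hold(seconds).
- ctrl.solve_ik(position, orientation): joint angles nearest the present ones, or None.
- sensors.read_state(): the state.
- optics.grab_frame(name): name is "side" or "top"; returns (picture, depth): 420x560x3 uint8, red, green, blue; 420x560 float32, mm along the optical axis (not along the pixel's ray), 0 where there is no reading.
- optics.camera_params(name): a dict with "mtx" (3x3 intrinsics, pixels), "R" (3x3) and "t" (3): a world point X has camera coordinates R X + t. Camera axes: x right, y down, z forward; pixel columns grow to the right and rows downward; lengths in mm; the calibration is good to about 2 mm. A picture is of the moment at which its call begins. camera_params takes no time and is no camera call.
A pose or a line that the arm cannot do raises ctrl.MotionError and nothing moves.
- ctrl.finish_job(): hands the job in, once; it reports no verdict.
The state is a dict: "t": time; "q": joint angles; "qvel": joint speeds; "tau": joint torques, N m; "eef_pos": TCP position; "eef_rot": TCP orientation; "force": force on the tool from outside, world axes, zero at the start; "wrist_torque": the same for the moment, N m; "grip_width": finger opening in mm.
Only numpy, scipy, OpenCV 4.12 (cv2) and the standard library are available. Lean on these libraries where they do the work, as an engineer would, in place of code of your own. Each camera call takes 0.05 s, during which the arm holds its last target.

TASK

A vial has tipped over on the sample carousel because one of the three anchor bolts of its deck is loose: first lift the tipped vial off the freely spinning turntable and lay it in the low white tray, without dropping it or toppling the standing vials. Then tap straight down on the bolt caps until you find the one that gives, and lift that cap by its tab at least halfway to upright (about 45 degrees or more) for the fitter. Finish still holding it open, with the other two caps left shut and everything else on the bench left where it is.

Things in the scene. Friction and masses are not known exactly. Their poses are not given: they have to be found in the camera images.
- deck: Fixed white deck plate, 12 mm thick, carrying the carousel and the three capped bolts; T-shaped: 220 (x) x 400 (y) mm with a 120 mm wide tongue out to +220 mm in x. Origin at the centre of its underside, which is the turntable's axis; z up. It may be turned by up to 0.2 rad; all three caps are turned with it.
- seat_1 (a point): Centre of the flat top of the shut bolt cap at deck x 0, y +155 mm (56 mm above the bench); axes those of the deck. All three capped bolts look alike: a grey round cap 52 mm in diameter with a bar-shaped tab sticking out in deck +x, 12 mm wide (y), 10 mm thick, from 24 to 58 mm in x from the cap's centre, its top level with the cap's top, 34 mm of free height beneath.
- seat_2 (a point): Same point of the cap at deck x 0, y -155 mm; all as at seat_1. Each cap swings up about a level hinge parallel to deck y, 30 mm from the cap's centre in deck -x and 22 mm below its top, so its tab rises and moves back towards the robot; a pinched tab may turn between the fingers.
- seat_3 (a point): Same point of the cap at deck x +140 mm, y 0; all as at seat_1. Which bolt is loose changes from start to start and cannot be seen. A tight bolt's cap does not yield; the loose bolt sinks 7 mm, cap and all, on its spring washer under 2 to 4 N straight down on the cap's top, then stops hard, and springs back when released.
- cap_loose (a joint): Opening angle (rad) of the cap of the loose bolt, whichever place it is in: 0 shut, 1.4 at its stop. A weak spring and its weight close it when let go.
- cap_tight_1 (a joint): Opening angle (rad) of the cap of one of the tight bolts (place not told), 0 shut.
- cap_tight_2 (a joint): Opening angle (rad) of the cap of the other tight bolt (place not told), 0 shut.
- bolt_play (a joint): How far the loose bolt, whichever place it is in, is pressed down (m): 0 at rest, 0.007 at its stop.
- turntable: Grey disc with black rubber mat, 170 mm diameter, spins freely about its vertical axis; origin on the axis at the deck's top face (12 mm above the bench); its top face is 20 mm above the origin.
- tipped_vial: The vial that lies on its side on the turntable: amber square glass body 24 x 24 mm, 36 mm long, then a round neck and aluminium cap 19 mm in diameter, 52 mm long overall, about 28 to 56 g. Origin at the middle of its length on its axis; x runs along its length towards the cap; lying, the origin is 12 mm above what it rests on.
- vial_1: Standing vial on the turntable, same kind (24 x 24 mm, 52 mm tall). Origin at the centre of its underside, z towards its cap. To stay standing.
- vial_2: Second standing vial, as vial_1.
- vial_3: Third standing vial, as vial_1.
- tray: Fixed low white open tray, 170 (x) x 120 (y) x 28 mm tall, walls 4 mm, inner floor 4 mm above the bench; on the left or the right of the deck. Origin at the centre of its underside, z up.
- tip_box: Bystander: box of pipette tips, 125 x 85 x 59 mm, on the side opposite the tray. Origin under its centre.
- well_plate: Bystander: white well plate 86 x 128 x 14 mm, far left. Origin under its centre.
- reagent_bottle: Bystander: amber bottle, 60 mm diameter, 85 mm tall, far right. Origin under its centre.
- wrench: Bystander: steel wrench 130 mm long lying on the bench, left. Leave it.
- timer: Bystander: flat white timer 60 x 70 x 18 mm, right. Origin under its centre.

How it is judged:
By the outcome, as a careful person would: the job done as asked, in the order asked, and still so for the second after the job is handed in, while the arm keeps its last pose, push and grip.
It also fails if it takes over 70 s, if anything falls off the work surface, if the arm or the gripper's body presses on something with over 40 N, if the wrist force passes 120 N, or if a joint passes its speed limit or range.

## Working session

There is one attempt and no reset: what is moved stays moved. The work goes in short steps, each a Python script; the robot and the scene stay as the last script left them, time stands still between calls to the robot, and variables do not carry over. Pictures are saved under pics/ and viewed, and the job is handed in when it is done.

```bash
ls; mkdir -p pics; python3 - <<'E'
from plant import ctrl, sensors, optics
import cv2,numpy as np
for n in("side","top"):
    p,d=optics.grab_frame(n); cv2.imwrite(f"pics/{n}0.png",p[:,:,::-1]); np.savez(f"{n}0.npz",p=p,d=d)
    c=optics.camera_params(n); print(n,c["mtx"],c["R"],c["t"], (d>0).mean())
print(sensors.read_state(),ctrl.tcp_to_tips)
E
```

```text
pics
side [[492.58986038   0.         284.53387317]
 [  0.         492.58986038 204.96188171]
 [  0.           0.           1.        ]] [[-0.9744329  -0.22466974 -0.00200868]
 [-0.14264886  0.62555135 -0.76703117]
 [ 0.17358523 -0.74713387 -0.6416067 ]] [ 565.38008735  134.76922141 1009.93812833] 0.9960714285714286
top [[462.4607517    0.         284.49014366]
 [  0.         462.4607517  214.73540229]
 [  0.           0.           1.        ]] [[-0.02146916 -0.99976128  0.0040561 ]
 [-0.98886536  0.02063727 -0.14737503]
 [ 0.14725615 -0.00717496 -0.98907237]] [   4.82660676  565.57075358 1297.50046496] 0.9959778911564626
{'t': 0.1, 'q': array([-1.29548886e+00,  2.07389827e-01,  1.54283835e+00,  8.50579143e-06,
        1.39349669e+00, -1.50511955e-01]), 'qvel': array([ 0.00172338, -0.00227629, -0.00333412,  0.00051816,  0.00120668,
        0.00087762]), 'tau': array([ 8.04329829e-05, -3.84089684e+01, -2.92547715e+01, -1.74877373e-04,
        4.80966526e-03,  1.00055490e-05]), 'eef_pos': array([ 237.32266433, -523.03401168,  255.19763745]), 'eef_rot': array([[ 9.10701279e-01,  4.13065193e-01, -5.71570318e-04],
       [ 4.13065458e-01, -9.10699021e-01,  2.05419566e-03],
       [ 3.27988197e-04, -2.10685457e-03, -9.99997727e-01]]), 'force': array([-0.25933991, -0.03973244, -0.25316222]), 'wrist_torque': array([ 0.00425311, -0.02919528,  0.00320026]), 'grip_width': 85.56371155891104} 25.0
```

View pics/side0.png

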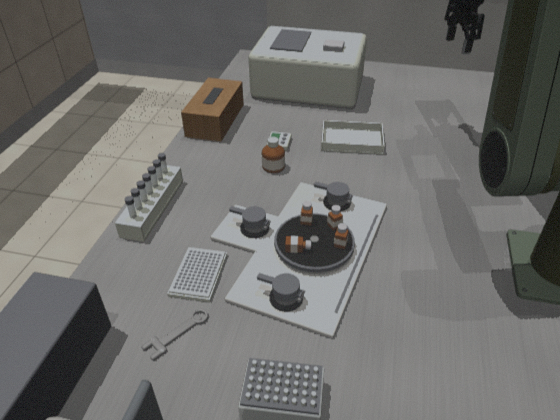

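View pics/top0.png

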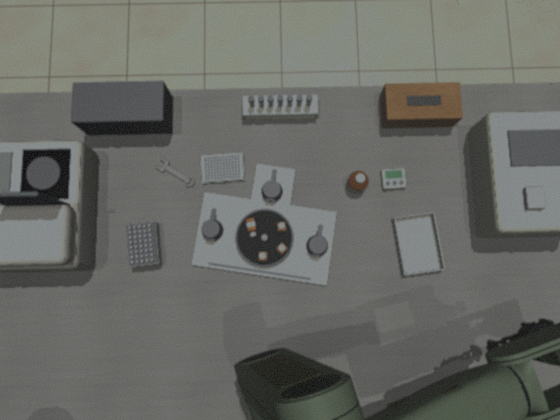

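The side view shows the turntable at about (315,240), with the tipped vial at (297,243) and standing vials at (307,212), (335,215) and (342,235). The caps are at (338,196), (255,221) and (286,291). In the top view the tray is at (417,245), on the robot's right, and the turntable is at (264,237). Next I'll zoom in and measure.

```bash
cat > h.py <<'E'
import numpy as np,cv2
from plant import ctrl,sensors,optics
def cloud(n,d):
    c=optics.camera_params(n);K=c["mtx"];v,u=np.mgrid[0:d.shape[0],0:d.shape[1]]
    P=np.stack([(u-K[0,2])/K[0,0]*d,(v-K[1,2])/K[1,1]*d,d],-1)
    return (P-c["t"])@c["R"]
def ray(n,uv,z):
    c=optics.camera_params(n);K=c["mtx"]
    r=np.linalg.solve(K,np.array([uv[0],uv[1],1.]))@c["R"];o=-c["R"].T@c["t"]
    return o+r*(z-o[2])/r[2]
def proj(n,X):
    c=optics.camera_params(n);x=c["mtx"]@(c["R"]@np.asarray(X,float)+c["t"]);return x[:2]/x[2]
E
python3 - <<'E'
from h import *
s=np.load("side0.npz");t=np.load("top0.npz")
a=s["p"][175:315,205:395];b=t["p"][155:295,180:345]
cv2.imwrite("pics/sz.png",cv2.resize(a,None,fx=4,fy=4,interpolation=cv2.INTER_CUBIC)[:,:,::-1])
cv2.imwrite("pics/tz.png",cv2.resize(b,None,fx=4,fy=4,interpolation=cv2.INTER_CUBIC)[:,:,::-1])
for n,q in(("side",s),("top",t)):
    C=cloud(n,q["d"]);
    for uv in ([(338,186),(255,211),(286,281),(315,255)] if n=="side" else [(211,229),(271,190),(317,245),(264,250),(417,245),(230,260)]):
        print(n,uv,C[uv[1],uv[0]].round(1))
E
```

```text
side (338, 186) [ 478.1 -106.2   57.2]
side (255, 211) [640.8  21.7  57.2]
side (286, 281) [530.6 202.5  58.3]
side (315, 255) [394.8 797.3 752.5]
top (211, 229) [526.4 202.8  59. ]
top (271, 190) [635.9  30.3  58.7]
top (317, 245) [474.5 -97.3  58.4]
top (264, 250) [465.3  54.   33.3]
top (417, 245) [ 472.4 -395.6    8. ]
top (230, 260) [439.8 154.3  13.1]
```

View pics/sz.png

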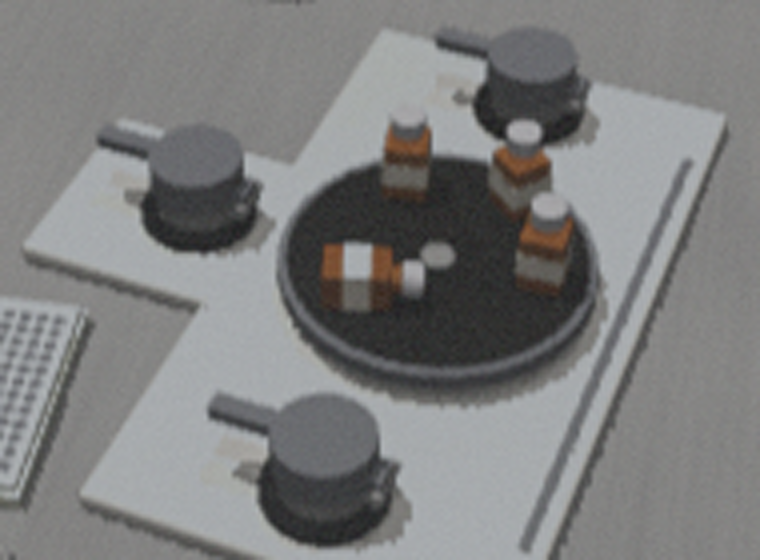

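View pics/tz.png

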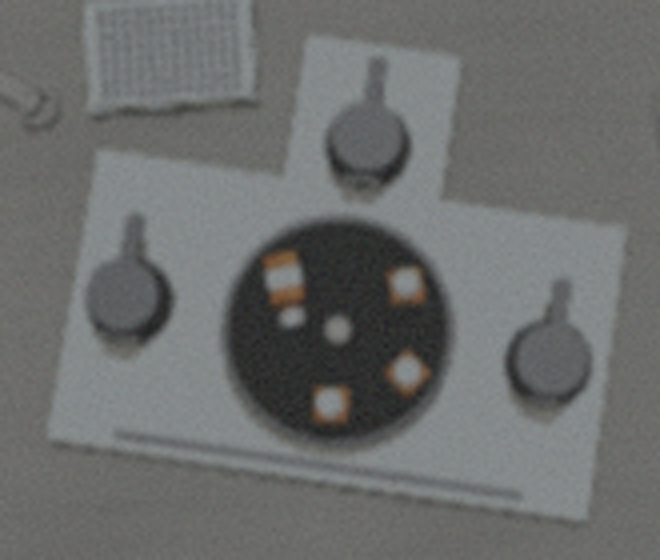

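```bash
python3 - <<'E'
from h import *
s=np.load("side0.npz");t=np.load("top0.npz")
for n,q in(("side",s),("top",t)):
    C=cloud(n,q["d"]);z=C[...,2]
    roi=(C[...,0]>400)&(C[...,0]<800)&(C[...,1]>-180)&(C[...,1]<280)
    hsv=cv2.cvtColor(q["p"],cv2.COLOR_RGB2HSV)
    m=(roi&(z>52)&(z<66)).astype(np.uint8)
    k,l,st,ce=cv2.connectedComponentsWithStats(m)
    for i in range(1,k):
        if st[i,4]<40: continue
        # cap: opening removes tab
        mm=(l==i).astype(np.uint8)
        big=cv2.morphologyEx(cv2.resize(mm,None,fx=4,fy=4,interpolation=0),cv2.MORPH_OPEN,cv2.getStructuringElement(2,(39,39)))
        mo=cv2.moments(big,True)
        if mo["m00"]==0: continue
        uv=((mo["m10"]/mo["m00"]+.5)/4-.5,(mo["m01"]/mo["m00"]+.5)/4-.5)
        P=C[l==i]; print(n,i,st[i,4],"cap",np.round(uv,1),ray(n,uv,56).round(1),"z",np.median(P[:,2]).round(1),"ext",P[:,:2].min(0).round(),P[:,:2].max(0).round())
    am=(roi&(hsv[...,1]>100)&(hsv[...,0]<20)).astype(np.uint8)
    k,l,st,ce=cv2.connectedComponentsWithStats(am)
    for i in range(1,k):
        if st[i,4]>6: print(n,"amber",st[i,4],ce[i].round(1),np.median(C[l==i],0).round(1))
    # tray, whitish low
    hm=(abs(C[...,0]-500)<150)&(C[...,1]<-300)&(C[...,1]>-500)&(z>20)&(z<40)
    P=C[hm]; print(n,"tray rim",len(P),cv2.minAreaRect(P[:,:2].astype(np.float32)), np.median(P[:,2]))
E
```

```text
side 1 344 cap [337.4 188.5] [478.1 -98.3  56. ] z 56.7 ext [ 453. -128.] [534. -72.]
side 2 396 cap [253.6 213.4] [642.1  28.8  56. ] z 56.5 ext [617.   4.] [699.  56.]
side 9 173 cap [290.8 240.1] [546.   91.9  56. ] z 56.7 ext [521.  76.] [558. 106.]
side 11 596 cap [285.2 283.6] [531.1 206.9  56. ] z 56.5 ext [505. 180.] [588. 232.]
side amber 52 [306.5 211.3] [529.3  11.4  68. ]
side amber 58 [334.4 215.4] [470.3  10.5  67.8]
side amber 65 [341.1 234.2] [447.4  65.7  67.7]
side amber 40 [287.3 240.4] [552.9  95.9  56.5]
side amber 59 [300.8 241.8] [525.6  91.3  55.9]
side tray rim 476 ((524.8078002929688, -390.0622253417969), (264.8162841796875, 130.7976837158203), 7.986988067626953) 26.244188267763597
top 8 300 cap [317.5 246.3] [471.  -98.8  56. ] z 57.2 ext [ 452. -124.] [535. -74.]
top amber 22 [249.3 219.3] [552.9  94.4  56.3]
top amber 25 [251.4 228.8] [524.5  89.4  55.1]
top tray rim 375 ((524.7952880859375, -388.4624938964844), (268.5938415527344, 125.54591369628906), 8.326687812805176) 27.590114355254485
```

```bash
python3 - <<'E'
from h import *
from scipy.optimize import least_squares
s=np.load("side0.npz");t=np.load("top0.npz")
for n,q in(("side",s),("top",t)):
    C=cloud(n,q["d"]);z=C[...,2]
    hsv=cv2.cvtColor(q["p"],cv2.COLOR_RGB2HSV); cen=[]
    for c0 in [(528,204),(474,-98),(638,29)]:
        m=(np.hypot(C[...,0]-c0[0],C[...,1]-c0[1])<75)&(z>50)&(z<66)
        zt=np.median(z[m]); m&=(abs(z-zt)<4)
        P=C[m]; 
        # robust circle r=26 : maximise: fit to disc via opening on raster grid 1mm
        g=np.zeros((200,200),np.uint8)
        ij=np.round(P[:,:2]-np.array(c0)+100).astype(int); g[ij[:,0].clip(0,199),ij[:,1].clip(0,199)]=1
        g=cv2.morphologyEx(g,cv2.MORPH_CLOSE,cv2.getStructuringElement(2,(9,9)))
        o=cv2.morphologyEx(g,cv2.MORPH_OPEN,cv2.getStructuringElement(2,(25,25)))
        ys,xs=np.nonzero(o); ce=np.array([ys.mean(),xs.mean()])-100+c0
        tab=P[np.hypot(*(P[:,:2]-ce).T)>34]; a=np.arctan2(*(tab[:,:2].mean(0)-ce)[::-1])
        print(n,m.sum(),"area",len(ys),"(2124)",ce.round(1),"ztop",zt.round(1),"tab ang",a.round(3),"far",np.hypot(*(P[:,:2]-ce).T).max().round(1))
        cen.append(ce)
    M=np.array([(0,155),(0,-155),(140,0)])
    def f(p): R=np.array([[np.cos(p[2]),-np.sin(p[2])],[np.sin(p[2]),np.cos(p[2])]]);return (M@R.T+p[:2]-cen).ravel()
    r=least_squares(f,[500,50,0]);print("deck",r.x,r.fun.round(1))
    m=(np.hypot(C[...,0]-500,C[...,1]-53)<95)&(hsv[...,2]<70)&(z>25)&(z<40);P=C[m]
    print("mat",m.sum(),cv2.minEnclosingCircle(P[:,:2].astype(np.float32)),np.median(P[:,2]))
    m=(np.hypot(C[...,0]-500,C[...,1]-53)<85)&(z>40);k,l,st,cc=cv2.connectedComponentsWithStats(m.astype(np.uint8))
    for i in range(1,k):
        P=C[l==i]
        if len(P)>10: print(len(P),"c",P.mean(0).round(1),cv2.minAreaRect(P[:,:2].astype(np.float32)),"zmax",np.percentile(P[:,2],95).round(1))
E
```

```text
side 589 area 2014 (2124) [531.  205.8] ztop 56.4 tab ang -0.159 far 58.2
side 332 area 1895 (2124) [478.7 -98.9] ztop 56.5 tab ang -0.158 far 58.3
side 385 area 1978 (2124) [642.4  29.3] ztop 56.4 tab ang -0.147 far 57.4
deck [ 5.04735962e+02  5.33381209e+01 -1.70900286e-01] [ 0.1  0.3 -0.3 -0.5  0.3  0.2]
mat 2311 ((503.4117126464844, 56.736087799072266), 82.94752502441406) 32.958632562583986
240 c [530.    9.7  65.1] ((531.1355590820312, 4.523503303527832), (24.727527618408203, 26.17721939086914), 4.827369689941406) zmax 85.6
528 c [458.4  36.8  65.5] ((457.3204040527344, 33.422203063964844), (32.17247772216797, 84.35810852050781), 21.513750076293945) zmax 85.4
317 c [533.8  93.4  52.4] ((532.3029174804688, 89.21624755859375), (51.16689682006836, 26.913795471191406), 11.136687278747559) zmax 58.2
top 263 area 1798 (2124) [530.8 205.7] ztop 56.4 tab ang -0.176 far 57.3
top 270 area 1802 (2124) [477.5 -99.4] ztop 57.1 tab ang -0.161 far 57.4
top 262 area 1819 (2124) [641.1  29. ] ztop 57.0 tab ang -0.16 far 57.6
deck [ 5.03805108e+02  5.31518002e+01 -1.73243176e-01] [-0.3  0.1 -0.4 -0.1  0.6 -0. ]
mat 1834 ((502.63629150390625, 53.311424255371094), 80.01341247558594) 33.130111709404936
141 c [532.7  89.2  55.1] ((531.383544921875, 89.12528991699219), (52.22341537475586, 24.113216400146484), 10.14769172668457) zmax 60.9
81 c [528.3   3.6  74.4] ((529.7664184570312, 3.624265670776367), (22.773656845092773, 25.283329010009766), 88.75291442871094) zmax 88.9
78 c [466.8   4.2  74.9] ((469.2723693847656, 5.681844711303711), (27.73044776916504, 22.746959686279297), 43.074188232421875) zmax 87.5
81 c [446.6  57.2  74.8] ((447.387451171875, 57.837364196777344), (23.668563842773438, 23.928375244140625), 81.84603118896484) zmax 87.4
```

```bash
cat >> h.py <<'E'
def Rdown(a):
    return np.array([[np.cos(a),np.sin(a),0],[np.sin(a),-np.cos(a),0],[0,0,-1.]])
def snap(tag,box=None,n="side",f=4):
    p,d=optics.grab_frame(n); np.savez(tag+".npz",p=p,d=d)
    if box: p=cv2.resize(p[box[1]:box[3],box[0]:box[2]],None,fx=f,fy=f,interpolation=2)
    cv2.imwrite(f"pics/{tag}.png",p[:,:,::-1]); return p,d
def st(): 
    s=sensors.read_state(); print("t",round(s["t"],2),"pos",s["eef_pos"].round(1),"F",s["force"].round(1),"w",round(s["grip_width"],1)); return s
E
python3 - <<'E'
from h import *
for uv in [(394,218),(433,214),(443,271),(403,277)]: print(ray("top",uv,28).round(1))
for n in("top","side"):
    q=np.load(n+"0.npz");C=cloud(n,q["d"]);z=C[...,2]
    m=(C[...,0]>380)&(C[...,0]<600)&(C[...,1]<-320)&(C[...,1]>-480)&(z>20)&(z<40);k,l,s,_=cv2.connectedComponentsWithStats(m.astype(np.uint8),connectivity=8)
    i=1+s[1:,4].argmax();print(n,cv2.minAreaRect(C[l==i][:,:2].astype(np.float32)))
ctrl.gripper_to(46,25);print(ctrl.tcp_to_tips);st()
R=Rdown(.185)
for p in ([539.6,90.6,180],[539.6,90.6,60]): print(ctrl.solve_ik(p,R))
print(ctrl.solve_ik([472,-395,32],Rdown(-.14)))
ctrl.move_ptp([539.6,90.6,170],R); s=st()
snap("side1",(205,130,395,270))
E
```

```text
[ 551.3 -327.4   28. ]
[ 560.7 -442.5   28. ]
[ 394.4 -459.9   28. ]
[ 379.8 -343.7   28. ]
top ((477.198974609375, -396.1663818359375), (170.14320373535156, 123.20286560058594), 6.762493133544922)
side ((477.8234558105469, -396.7147216796875), (169.7566375732422, 130.10813903808594), 7.045726299285889)
25.0
t 0.57 pos [ 237.5 -523.7  256.3] F [ 0.  -0.7 -0.9] w 45.5
[ 8.14870403e-03  2.23276932e-01  1.68770641e+00 -4.44089210e-16
  1.23060932e+00  1.39394503e+00]
[ 8.14870403e-03  3.91762973e-01  1.75828049e+00 -4.44089210e-16
  9.91549191e-01  1.39394503e+00]
[-8.37335047e-01  5.50983070e-01  1.58587722e+00 -4.44089210e-16
  1.00473236e+00  8.73461279e-01]
t 3.02 pos [539.9  89.8 170.2] F [ 0.1 -1.4  0.7] w 46.4
```

View pics/side1.png

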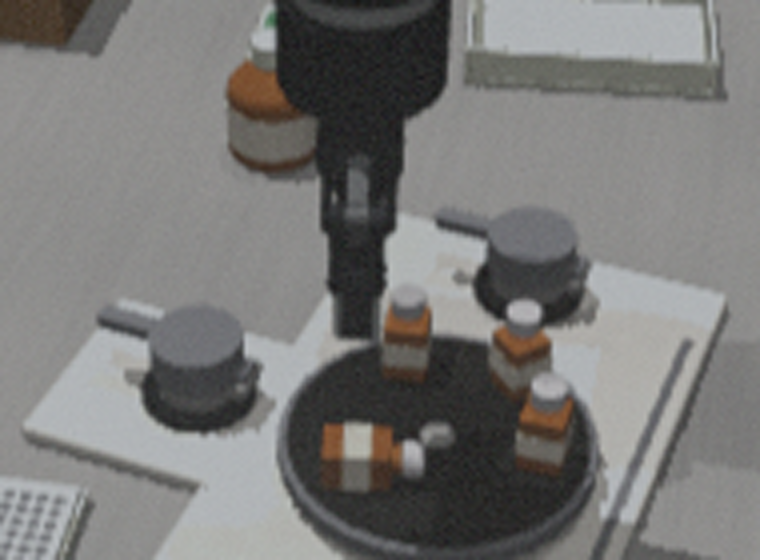

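The gripper is above the vial (body at crop 358,455) and the vials haven't moved. I'll descend and grip.

```bash
python3 - <<'E'
from h import *
print(ctrl.move_l([539.6,90.6,90])); print(ctrl.move_l([539.6,90.6,60],vel=50,threshold=5)); st()
ctrl.gripper_to(15,25); st()
ctrl.hold(.2)
snap("side2",(205,130,395,270))
E
```

```text
False
False
t 4.51 pos [539.7  90.6  59.9] F [ 0.5  0.2 -0.1] w 46.0
t 4.83 pos [540.1  90.6  60.5] F [0.8 0.3 1.1] w 23.3
```

View pics/side2.png

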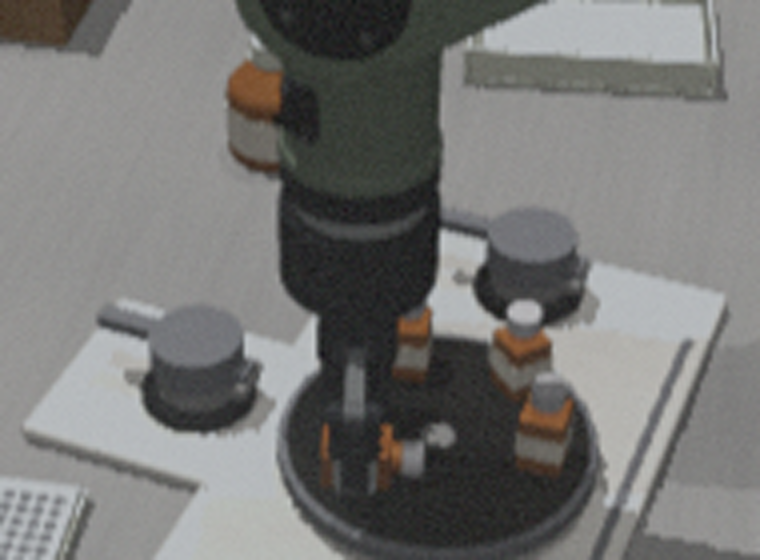

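The vial is gripped at a width of 23.3 mm, against its 24 mm body, and the standing vials haven't been disturbed. I'll lift it slowly and carry it to the tray.

```bash
python3 - <<'E'
from h import *
ctrl.gripper_to(15,35)
ctrl.move_l([539.6,90.6,75],vel=40); ctrl.move_l([539.6,90.6,200],vel=120); st()
snap("side3",(205,60,395,270),f=2.8)
A=np.array([477.5,-396.4]); d=8*np.array([np.cos(.12),np.sin(.12)])
x,y=A+d
ctrl.move_ptp([x,y,200],Rdown(.12)); st()
ctrl.move_l([x,y,70],vel=120); print(ctrl.move_l([x,y,31.5],vel=40,threshold=4)); st()
snap("side4",(290,60,430,170),f=5)
E
```

```text
t 7.01 pos [538.8  90.6 198.9] F [-0.2  0.7 -0.4] w 23.8
t 8.84 pos [ 486.1 -394.3  200. ] F [ 0.2  0.6 -0.4] w 23.1
True
t 10.94 pos [ 485.  -395.1   32.6] F [0.4 0.1 4. ] w 23.4
```

View pics/side3.png

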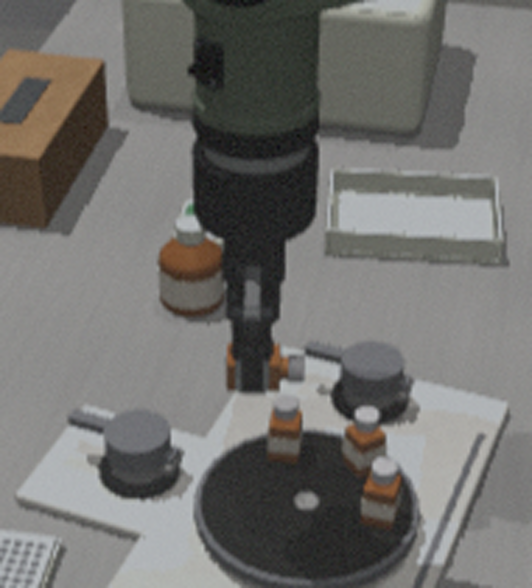

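View pics/side4.png

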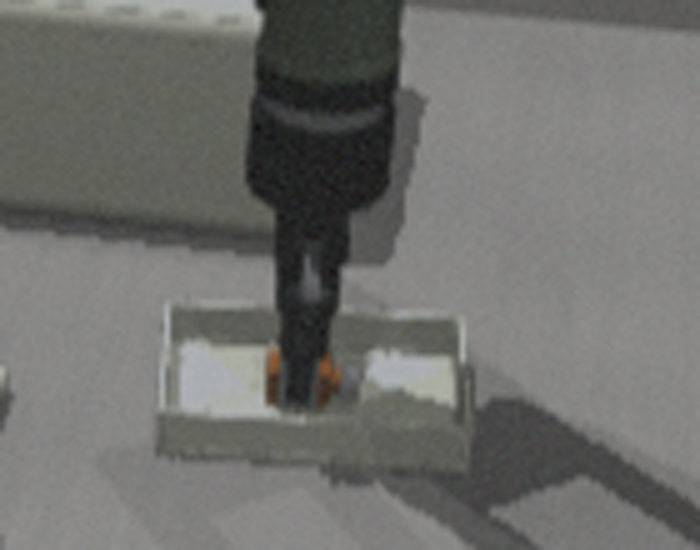

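The vial lifted cleanly and touched the tray floor at TCP z = 32.6, as expected. I'll release it, check it, and start tapping at seat_2.

```bash
python3 - <<'E'
from h import *
ctrl.gripper_to(46,25); ctrl.hold(.1); p=st()["eef_pos"]
ctrl.move_l([p[0],p[1],120],vel=100); 
a=-.172;S={2:[478.2,-99.2]}
x,y=S[2]
ctrl.gripper_to(0,25)
ctrl.move_ptp([x,y,125],Rdown(a)); st()
snap("top5",(170,150,450,290),"top",f=2.8)
ctrl.move_l([x,y,92],vel=100);s=st()
print(ctrl.move_l([x,y,70],vel=20,threshold=6)); st(); ctrl.hold(.2); st()
ctrl.move_l([x,y,125],vel=120)
E
```

```text
t 11.44 pos [ 484.  -393.9   31.1] F [-0.5 -0.9 -0.4] w 46.2
t 14.11 pos [ 478.9 -100.1  125.4] F [ 1.  -0.   0.3] w -0.1
t 14.64 pos [478.1 -99.6  91.7] F [ 0.4 -0.5 -0.1] w -0.1
True
t 15.32 pos [478.8 -99.3  80.3] F [-2.2  0.9  7.5] w 0.1
t 15.53 pos [478.7 -99.3  80.4] F [-1.1  0.7  6.5] w 0.0
```

View pics/top5.png

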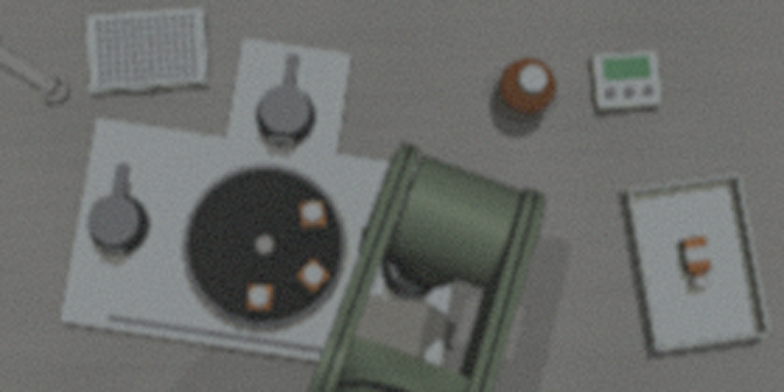

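The vial is lying in the tray at (695,262), and all three standing vials are upright. Seat_2 stopped hard at tip z ≈ 55.4, so it's tight. Seat_3 is next.

```bash
python3 - <<'E'
from h import *
a=-.172
for k,(x,y) in {3:(641.8,29.2),1:(530.9,205.8)}.items():
    p=sensors.read_state()["eef_pos"]; ctrl.move_l([p[0],p[1],145],vel=150)
    ctrl.move_ptp([x,y,145],Rdown(a)); ctrl.move_l([x,y,90],vel=120)
    b=ctrl.move_l([x,y,71],vel=20,threshold=6);print(k,b); z=st()["eef_pos"][2]; ctrl.hold(.2); st()
    ctrl.move_l([x,y,125],vel=120)
    if z<77: break
E
```

```text
3 True
t 18.59 pos [642.4  29.2  73.6] F [-0.5 -0.2  4.9] w 0.1
t 18.79 pos [642.4  29.2  73.6] F [-1.1 -0.   5.4] w 0.1
```

Seat_3 sank about 7 mm (tip z 48.6 under about 5 N), so it's the loose one. I'll plan the pinch and the arc about its hinge.

```bash
cat >> h.py <<'E'
A3=-.172
e3=np.array([np.cos(A3),np.sin(A3),0]); C3=np.array([641.9,29.2,56.])
H3=C3-30*e3-np.array([0,0,22.])
def pose(th,tx=46,tz=60,tilt=1.0):
    n=np.array([-e3[1],e3[0],0]) # deck +y
    R=cv2.Rodrigues(-n*th)[0]
    g=C3+tx*e3; g[2]=tz-6    # grasp point
    Rt=cv2.Rodrigues(-n*th*tilt)[0]@Rdown(A3)
    return H3+R@(g-H3)-6*Rt[:,2],Rt
E
python3 - <<'E'
from h import *
for tilt in(1.,.6):
  for th in np.arange(0,1.15,.15):
    p,R=pose(th,tilt=tilt);q=ctrl.solve_ik(p,R);print(tilt,round(th,2),p.round(0),None if q is None else q.round(2))
p,R=pose(0)
ctrl.gripper_to(36,30)
q=p.copy();q[2]=125;ctrl.move_ptp(q,R)
print(ctrl.move_l(p,vel=70,threshold=6));st()
snap("side6",(205,130,395,270))
E
```

```text
1.0 0.0 [687.  21.  60.] [-0.09  0.64  1.37 -0.    1.13  1.65]
1.0 0.15 [683.  22.  71.] [-0.09  0.54  1.51 -0.02  0.94  1.66]
1.0 0.3 [676.  23.  81.] [-0.08  0.46  1.64 -0.04  0.75  1.69]
1.0 0.45 [669.  25.  90.] [-0.07  0.39  1.76 -0.08  0.55  1.73]
1.0 0.6 [660.  26.  98.] [-0.06  0.33  1.88 -0.18  0.34  1.83]
1.0 0.75 [650.  28. 105.] [-0.05  0.3   1.99 -0.65  0.13  2.3 ]
1.0 0.9 [639.  30. 110.] [-0.04  0.3   2.08  3.79  0.17 -2.13]
1.0 1.05 [627.  32. 113.] [-0.03  0.33  2.16  3.45  0.41 -1.79]
0.6 0.0 [687.  21.  60.] [-0.09  0.64  1.37 -0.    1.13  1.65]
0.6 0.15 [683.  22.  71.] [-0.09  0.57  1.46 -0.01  1.02  1.66]
0.6 0.3 [677.  23.  81.] [-0.09  0.5   1.54 -0.02  0.91  1.67]
0.6 0.45 [670.  24.  91.] [-0.08  0.44  1.63 -0.03  0.8   1.68]
0.6 0.6 [661.  26.  99.] [-0.08  0.38  1.71 -0.05  0.68  1.7 ]
0.6 0.75 [651.  28. 106.] [-0.07  0.33  1.8  -0.08  0.56  1.73]
0.6 0.9 [640.  29. 111.] [-0.06  0.29  1.88 -0.13  0.44  1.78]
0.6 1.05 [629.  31. 115.] [-0.06  0.25  1.96 -0.23  0.31  1.88]
False
t 21.18 pos [687.8  21.3  60.7] F [ 0.2  0.1 -0.8] w 35.8
```

View pics/side6.png

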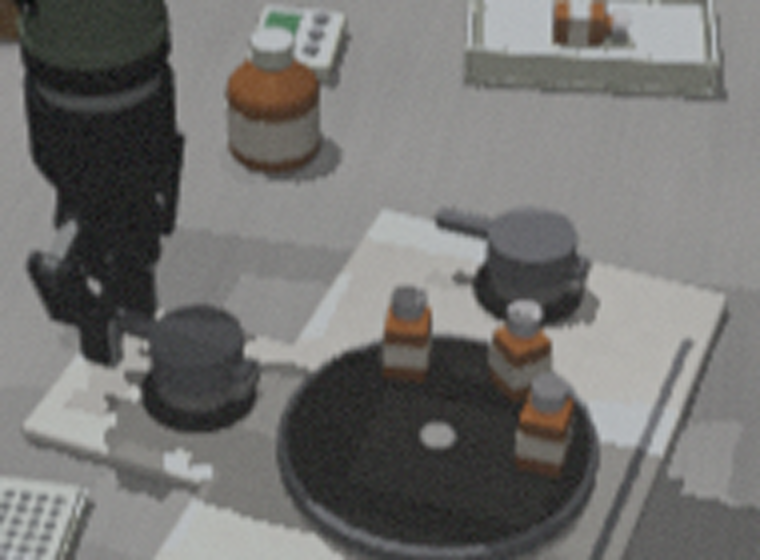

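The open jaws straddle the tab. I'll close on it and lift along the arc, watching the forces.

```bash
python3 - <<'E'
from h import *
ctrl.gripper_to(5,40);ctrl.hold(.1);s=st()
assert s["grip_width"]>9
for th in np.arange(.1,1.06,.1):
    p,R=pose(th,tilt=.65); ctrl.move_l(p,R,vel=40); s=st()
    if np.linalg.norm(s["force"])>25: print("force stop",th);break
snap("side7",(205,110,395,270),f=3.7)
E
```

```text
t 21.67 pos [687.8  21.7  60.6] F [0.9 2.  0.6] w 11.0
t 22.02 pos [685.3  22.1  67.6] F [ 5.5  1.8 -3.5] w 11.0
t 22.37 pos [681.8  22.7  74.8] F [ 4.9  3.2 -3.3] w 10.8
t 22.72 pos [677.4  23.4  81.5] F [ 4.1  3.  -2.2] w 10.8
t 23.07 pos [672.5  24.3  87.8] F [ 4.2  3.5 -3.8] w 11.1
t 23.42 pos [667.1  25.2  93.6] F [ 3.8  2.5 -4.1] w 11.2
t 23.77 pos [661.   26.1  98.9] F [ 4.3  3.  -2.5] w 11.3
t 24.12 pos [654.5  27.3 103.5] F [ 4.9  3.5 -3.7] w 11.0
t 24.47 pos [647.6  28.4 107.5] F [ 4.3  2.9 -3.5] w 11.0
t 24.82 pos [640.4  29.7 110.8] F [ 5.   3.6 -3.2] w 11.2
t 25.17 pos [632.8  31.  113.3] F [ 4.   4.  -3.8] w 10.9
```

View pics/side7.png

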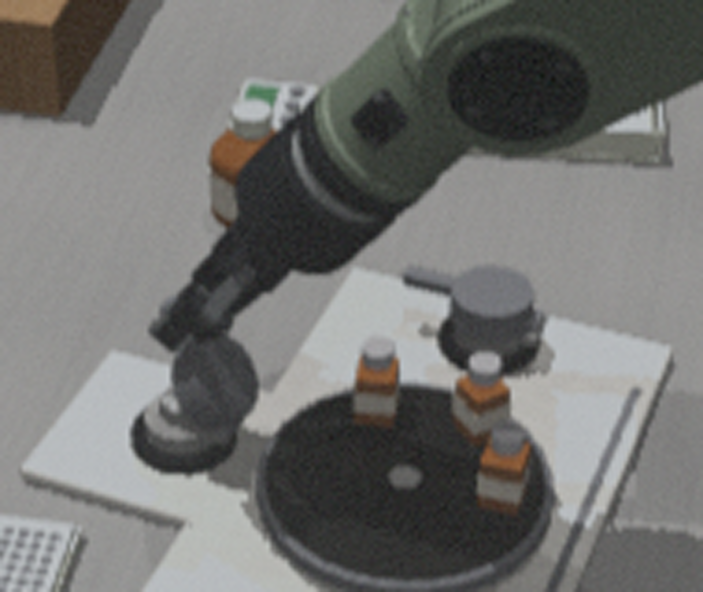

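The loose cap is open with its bolt exposed beneath (cap at 215,385), and the vials are standing. I'll do a last check of the cap angle and the whole scene, then hand in.

```bash
python3 - <<'E'
from h import *
ctrl.hold(.5);st()
p,d=snap("side8")
C=cloud("side",d);rel=C-H3;n=np.array([-e3[1],e3[0],0])
X=rel@e3;Y=rel@n;Z=rel[...,2]
# top-face patch of the cap, seen pixels near crop(205,390)/3.7
m=np.zeros(d.shape,bool);m[206:222,256:270]=True
A=np.stack([X[m],Y[m],np.ones(m.sum())],1)
P=np.stack([X[m],Y[m],Z[m]],1);c=np.median(P,0);k=np.linalg.norm(P-c,axis=1)<25
nv=np.linalg.svd(P[k]-P[k].mean(0))[2][2];nv*=np.sign(nv[2]) or 1
print(k.sum(),c.round(1),"normal",nv.round(2),"angle deg",np.degrees(np.arctan2(-nv[0],nv[2])).round(1))
for uv,nm in (((338,188),"seat2"),((285,283),"seat1")): print(nm,C[uv[1],uv[0]].round(1))
E
```

```text
t 25.72 pos [633.   30.9 113.3] F [ 2.9  4.  -2.3] w 10.9
217 [ 2.7 12.8 39.7] normal [-0.79  0.2   0.58] angle deg 54.0
seat2 [ 477.2 -100.8   55.6]
seat1 [531.4 207.2  57.8]
```

View pics/side8.png

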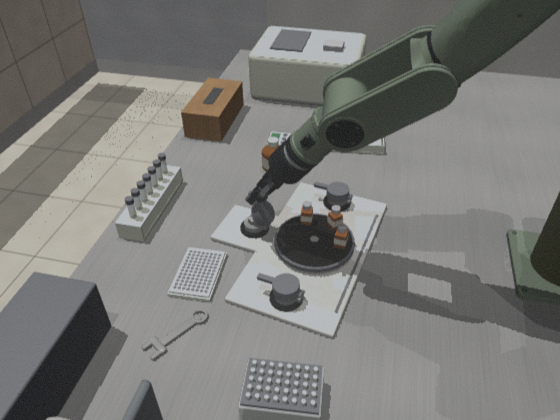

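The measured cap angle is about 54°. The other two caps are shut at (338,190) and (286,288), the vials are standing, and nothing else has moved.

```bash
python3 -c "
from plant import ctrl
print(ctrl.finish_job())"
```

```text
the job is handed in; nothing more can be done
None
```

The job is done and handed in at about 26 s. The tipped vial is in the tray, and the arm is still holding the loose bolt's cap open.

- **Vial:** I lifted it off the turntable and laid it in the tray. A picture taken afterwards shows it lying there, and the three standing vials never toppled.
- **Finding the loose bolt:** I tapped seat_2 first and it stopped hard at cap height, so it is tight. Seat_3 sank about 7 mm under about 5 N, so it is the loose one. I did not tap seat_1.
- **Opening the cap:** I pinched seat_3's tab and swung it up about its hinge. The arm path commanded 57°, and the camera depth gave about 54°, a rough plane fit.
- **Last checks:** The grip was steady at 10.9 mm on the 12 mm tab, and the tool force was under 6 N. The other two caps were shut at their original height, and everything else visible was still in place.
- **Not seen in the last picture:** The arm hid most of the tray and part of the bottle and timer. They were last seen in place just before I closed on the tab.

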